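# Index the lens arm of an inspection stand over the tube cap

## Robot

A 6-joint arm with a two-finger parallel gripper is mounted at the origin on a cart in front of the work surface, level with it; the furniture and walls round the work are solid. World frame = base frame: x ahead of the robot, y to its left, z up, the work surface at z = 0. Lengths are in mm, angles in rad, forces in N, time in s.
With the tool pointing down it reaches from about 250 to 775 mm from the base axis. Payload 8.9 kg.
Tool frame: the origin (TCP) lies on the centre line of the jaws, within the pads' length; the fingertips stand 11 mm ahead of it and the grasp point (between the pads) lies 8 mm behind it (arm.tip_reach is the z of the fingertips in the tool frame, in mm); z points along the fingers, y is the line along which they close (so a half turn about z gives the same grasp; the last joint's range is limited). The gripper opens to 85 mm and grips with 20 to 120 N. Pads are 22 mm wide; open, the fingers measure 114 mm over their backs; the gripper's body (76 mm by 85 mm) begins 54 mm behind the grasp point. The pads swing forward as they close: fully open they stand 13 mm farther back than shut.
Start: joints at [1.11, 0.291, -0.153, 1.127, 0, 1.431], TCP at [166.038, 498.051, 206.905] pointing down, gripper open.
Joint ranges: [-2.52, 2.52], [-0.91, 1.74], [-1.3, 1.37], [-1.96, 2.02], [-1.52, 1.47], [-3.14, 3.14]. Speed limits (rad/s): [2.22, 2.22, 2.79, 3.14, 3.14, 3.14].

## Interface

Orientations are given as a rotation vector (axis times angle).
In Python, from workcell import arm, eyes, spot_in, cut_out, mark_of gives the robot as it stands. The module is installed in compiled form; this text tells all that it offers.
- The arm moves only by the tool arm_command, never from a script. Its argument "rows" is a list of rows, each a list of 3 entries, a list of its own where there are three numbers: the shift along the tool's x, y, z as a fraction of full scale, then the turn, a rotation vector about the tool's x, y, z as a fraction of full scale, then the gripper command: -1 is shut, 1 is fully open, values between are in proportion. In form: [[[dx, dy, dz], [wx, wy, wz], fingers], ...]. A call has 1 to 8 rows; each row is the pose to reach, as a shift and turn from the pose commanded when the call began, along the tool's axes at that moment; what a row does not reach only later rows make up. Full scale, the value 1, is 500 mm for a shift and 90 degrees for a turn. A row lasts 1/8 s, in which the tool goes at most 62.5 mm and 10.7 degrees, less where a joint would pass 70% of its speed; a pose out of reach is approached as far as the arm can. A call with a number of a shift or a turn outside -1 to 1 is refused whole. A call with a gripper value outside its range is refused whole. The fingers move at their own pace and stop on an object; the grip force is fixed at half the most. Time passes only in rows, so rows that repeat a pose let the fingers close. It gives the time, the measured TCP pose, the force, the opening and the grip force at its end, in the units of the state.
- arm.sense(): the state, without advancing time (a new reading comes with each control period).
- eyes.camera(name): name is "side" or "top"; returns a dict with "frame" (480x640x3 uint8, red, green, blue), "range_z" (480x640 float32, mm along the optical axis (not along the pixel's ray), 0 where there is no reading), "fx", "fy", "cx", "cy" (pixels), "distortion" ([k1, k2, p1, p2, k3] as OpenCV has them; the pictures are not rectified), "R" (3x3) and "t" (3): a world point X has camera coordinates R X + t. Camera axes: x right, y down, z forward; pixel columns grow to the right and rows downward; lengths in mm; the calibration is good to about 2 mm. A picture is of the moment at which its call begins.
- arm.finish_job(): hands the job in; it is judged then, once.
Trained networks look in a picture, given as the dict that the camera call returned (one of the last four; its "shot" number tells which), for a name from the list of things; names that differ only in an ending like _2 or _b are one class to them, and where a whole thing is asked for, a point or a joint stands for the part that bears it (a point fixed in the world has none). Each returns a list of dicts, best first, with "p" (0 to 1); they miss things now and then, are a little off and sometimes report something else, mostly with a low value. They report only what shows in the picture. A call takes as long as a camera call.
- spot_in(thing, picture): "uv" ([column, row] in pixels, amid what is visible of it).
- cut_out(thing, picture): "mask" (480x640 bool, what is visible of it) and "uv" ([column, row] in pixels, amid what is visible of it).
- mark_of(thing, picture): "uv" ([column, row] in pixels: a listed point, or the origin of a listed thing).
The state is a dict: "time_s": time; "joint_pos": joint angles; "qvel": joint speeds; "effort": joint torques, N m; "tcp_pos": TCP position; "ee_rot": TCP orientation; "ft_force": force on the tool from outside, world axes, zero at the start; "ft_torque": the same for the moment, N m; "width": opening from 0.0 (shut) to 1.0 (fully open); "grip_force": force on a finger pad.
Only numpy, scipy, OpenCV 4.12 (cv2) and the standard library are available. Lean on these libraries where they do the work, as an engineer would, in place of code of your own. Each camera call takes 0.05 s, during which the arm holds its last target. There are 200 camera calls.

## Task

The swing arm of the inspection stand is locked in its middle hole, with the lens between a teal tube cap and a white bush that lie on the stand's small table. Hook a fingertip under the red pull ring of the spring pin, lift the pin out, swing the arm by one hole so that the lens stands over that cap, and let the pin drop fully home in that hole. Leave the cap, the bush and everything else where they stand, and finish with the hand clear.

Things in the scene. Friction and masses are not known exactly. Their poses are not given: they have to be found in the camera images.
- stand: fixed inspection stand. Origin on the bench (z = 0) under the arm's pivot; x runs from the pivot along the middle of the table (away from the robot), y to its left, z up. Dark pedestal (x -27 to 63, y -34 to 34 mm) under a grey T-shaped table, top 68 mm high, x -28 to 155 mm, half width 36, from x = 27 mm 75, from 83 mm 83 mm. Two spots 135 mm from the pivot at +26 and -26 deg carry the parts.
- middle_hole (a point): mouth of the middle hole of the metal index plate on the table, 72 mm ahead of the pivot; axes as the stand's. Plate: x 30 to 94, y -73 to 73 mm of the stand, top 92 mm above the bench. Its five holes are 13 mm wide, on a circle of radius 72 mm round the pivot, 26 deg (0.4538 rad) apart.
- swing_arm (a joint): angle (rad) of the blue arm about the vertical pivot: 0 = middle hole (start), positive anticlockwise from above (far end to the stand's +y); holes at 0, +-0.4538, +-0.9076, stops at +-1.0. Turns easily with the pin out (0.03 N m); in a hole it has 0.02 rad of play. Arm 24 mm wide, top 105 mm above the bench; 38 mm round hub at the pivot, top 119 mm.
- index_pin (a joint): height (m) of the spring pin in the arm, 72 mm from the pivot: 0 = fully home in a hole, 0.012 = its round tip rests on the plate between holes, 0.026 = upper stop. The spring presses down with 5 N at 0, 9 N at the upper stop. Let go between holes, the pin slides on the plate and drops into the next hole it is moved over.
- pin_tip (a point): lower end of the 10 mm steel pin, on its axis; 80 mm above the bench when home. Axes as ring_centre. The pin runs in a steel boss on the arm, 25 mm in diameter, top 119 mm above the bench.
- ring_centre (a point): centre of the red pull ring on the pin, 153 mm above the bench when home, 87 mm from the pivot. Ring of 6 mm round bar, 46 mm inner diameter, across the arm, leaning 35 deg from upright, top away from the pivot, so a finger pointing outward along the arm and about 45 deg down goes through. Site x: along the arm away from the pivot, z up. Behind it the arm's top is at most 114 mm high.
- lens_centre (a point): centre of the round lens in its black frame (64 mm outer diameter, z 107 to 116 mm) at the far end of the arm, 135 mm from the pivot; moves with the arm.
- cap: loose teal ribbed tube cap, 34 mm diameter, 12 mm high, origin at the centre of its underside, on the left or right spot of the table.
- bush: loose white plastic bush, 26 mm diameter, 20 mm high, origin at the centre of its underside, on the other spot.
- kraft_tape: bystander: roll of paper tape, 114 mm diameter, 50 mm high, lying on brown envelopes in front of the stand; origin at the centre of its underside.
- transformer: bystander: small black and cream transformer, 86 x 98 x 60 mm, origin at its underside.
- adapter: bystander: black power adapter, 46 x 84 x 31 mm, origin at its underside.
- beaker: bystander: glass beaker, 55 mm diameter, 70 mm high, origin at its underside.
- weight: bystander: brass weight, 32 mm diameter, 42 mm high, origin at its underside.
- marker: bystander: white marker with blue cap lying down, 14 x 140 x 17 mm, origin at its underside.

How it is judged (in metres and radians):
On the way, in this order (a step that is already met when the one before it is completed fails the run):
1. the index pin is lifted out of the middle hole (value of joint index_pin above 0.0125 m and value of joint swing_arm between -0.3 and 0.3 rad), for 0.05 s.
2. the pin is home in the next hole on the side of the teal cap (value of joint index_pin below 0.003 m and ((y of cap in the frame of stand above 0 m and value of joint swing_arm between 0.4138 and 0.4938 rad) or (y of cap in the frame of stand below 0 m and value of joint swing_arm between -0.4938 and -0.4138 rad))), for 0.2 s.
At the end, for the whole second after the job is handed in: the pin is home (below 3 mm) in the hole next to the middle one on the teal cap's side (arm within 0.04 rad of +-0.4538), the lens centre is within 12 mm (horizontally) of the cap's centre, and the arm is at rest (all of step 2 and horizontal distance between lens_centre and cap below 0.012 m and velocity of joint swing_arm between -0.05 and 0.05 rad/s); the robot touches nothing.
It fails at once if the teal cap is lifted or moved by more than 6 mm (distance of cap from where it was at the start of the episode above 0.006 m).
It fails at once if the white bush is lifted or moved by more than 6 mm (distance of bush from where it was at the start of the episode above 0.006 m).
It fails at once if a bystander (tape roll, transformer, adapter, beaker, brass weight or marker) is moved by more than 15 mm (distance of any of kraft_tape, transformer, adapter, beaker, weight, marker from where it was at the start of the episode above 0.015 m).
It also fails if it takes over 48 s, if anything falls off the work surface, if the arm or the gripper's body presses on something with over 40 N, if the wrist force passes 120 N, or if a joint passes its speed limit or range.

## Working session

There is one attempt and no reset: what is moved stays moved. The work goes in short steps, Python scripts to look and compute and a tool call to move; the robot and the scene stay as the last step left them, time stands still between calls to the robot, and variables do not carry over. Pictures are saved under pics/ and viewed, at most 10 in all, crops included, and the job is handed in when it is done.

Besides the shell and the picture viewer there is one more tool, called as name([rows], argument=value, ...), one row to a line, values as JSON. arm_command: Moves the arm, as the interface text tells. Its arguments: {"type":"object","properties":{"rows":{"type":"array","items":{"type":"array"}}},"required":["rows"]}

```bash
mkdir -p pics
cat > h.py <<'E'
import numpy as np, cv2
from workcell import arm, eyes, spot_in, cut_out, mark_of
def ray(c,uv):
    K=np.array([[c['fx'],0,c['cx']],[0,c['fy'],c['cy']],[0,0,1.]])
    p=cv2.undistortPoints(np.array([[uv]],float),K,np.array(c['distortion'],float))[0,0]
    R=np.array(c['R']);t=np.array(c['t'])
    return -R.T@t, R.T@np.array([p[0],p[1],1.])
def at_z(c,uv,z):
    o,d=ray(c,uv); return o+d*(z-o[2])/d[2]
def proj(c,X):
    K=np.array([[c['fx'],0,c['cx']],[0,c['fy'],c['cy']],[0,0,1.]])
    R=np.array(c['R']);t=np.array(c['t'])
    return cv2.projectPoints(np.array(X,float).reshape(-1,1,3),cv2.Rodrigues(R)[0],t,K,np.array(c['distortion'],float))[0][:,0]
def tri(c1,u1,c2,u2):
    A=[];b=[]
    for c,u in((c1,u1),(c2,u2)):
        o,d=ray(c,u);d/=np.linalg.norm(d);P=np.eye(3)-np.outer(d,d);A.append(P);b.append(P@o)
    return np.linalg.lstsq(np.vstack(A),np.hstack(b),rcond=None)[0]
E
python3 - <<'E'
from h import *
np.set_printoptions(precision=1,suppress=True)
s=eyes.camera('side');t=eyes.camera('top')
for n,c in(('side',s),('top',t)):
    cv2.imwrite(f'pics/{n}0.png',c['frame'][:,:,::-1]); print(n,-np.array(c['R']).T@c['t'])
zs=dict(stand=0,middle_hole=92,pin_tip=80,ring_centre=153,lens_centre=111.5,cap=68,bush=68,kraft_tape=0,transformer=0,adapter=0,beaker=0,weight=0,marker=0)
for k,z in zs.items():
    for n,c in(('side',s),('top',t)):
        m=mark_of(k,c)
        print(k,n,[(np.array(q['uv']),round(q['p'],2),at_z(c,q['uv'],z)[:2]) for q in m[:1]])
st=arm.sense();print(st)
E
```

```text
side [1156.5 -282.6  856.9]
top [ 399.2  114.1 1120.2]
stand side [(array([350.2, 239.2]), 0.72, array([481.3, 285. ]))]
stand top [(array([254.2, 282.3]), 0.61, array([498.6, 287. ]))]
middle_hole side [(array([385.9, 219.8]), 0.91, array([546.9, 343.7]))]
middle_hole top [(array([226.3, 256.7]), 0.62, array([553.2, 340.1]))]
pin_tip side [(array([384.1, 222.4]), 0.66, array([542.6, 343. ]))]
pin_tip top []
ring_centre side [(array([391.8, 205.3]), 0.62, array([562.4, 340.3]))]
ring_centre top [(array([215.8, 248.5]), 0.74, array([563.4, 350.8]))]
lens_centre side [(array([385.5, 225.7]), 0.6, array([578.7, 312.8]))]
lens_centre top [(array([207.5, 238.4]), 0.77, array([595.1, 381.3]))]
cap side []
cap top [(array([302.6, 350. ]), 0.5, array([329.9, 161.7]))]
bush side [(array([355. , 240.1]), 0.65, array([544.1, 248.1]))]
bush top [(array([239.4, 230.1]), 0.42, array([622.7, 313.8]))]
kraft_tape side [(array([280.5, 211.9]), 0.72, array([278.1, 182.8]))]
kraft_tape top [(array([305.9, 347.1]), 0.91, array([332.4, 156.3]))]
transformer side [(array([312.9, 302.6]), 0.67, array([606.
[... 299 characters left out ...]
[(array([358. , 291.8]), 0.7, array([468.2,  20.2]))]
weight side [(array([274.1, 300.2]), 0.59, array([549.3,   5.9]))]
weight top [(array([365., 258.]), 0.67, array([555.3,  -1.3]))]
marker side [(array([240.2, 303.4]), 0.51, array([513.2, -66.5]))]
marker top [(array([394.9, 276. ]), 0.6, array([506.6, -76.8]))]
{'time_s': 1.4, 'joint_pos': array([ 1.1,  0.3, -0.2,  1.1,  0. ,  1.4]), 'qvel': array([ 0., -0., -0., -0., -0.,  0.]), 'effort': array([  0. , -53.7,  33.2,   0. ,  -0. ,  -0. ]), 'tcp_pos': array([166. , 498.1, 206.9]), 'ee_rot': array([-0.5, -3.1,  0. ]), 'ft_force': array([ 0.6, -0.7,  0.5]), 'ft_torque': array([ 0.,  0., -0.]), 'grip_force': 0.0, 'width': 1.0018199494539035}
```

Run:
```python
import cv2
a=cv2.imread('pics/side0.png')[100:340,220:540];b=cv2.imread('pics/top0.png')[150:400,120:440]
cv2.imwrite('pics/side0c.png',cv2.resize(a,None,fx=2.5,fy=2.5,interpolation=3))
cv2.imwrite('pics/top0c.png',cv2.resize(b,None,fx=2.4,fy=2.4,interpolation=3))
```

```text
(no output)
```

View pics/side0c.png

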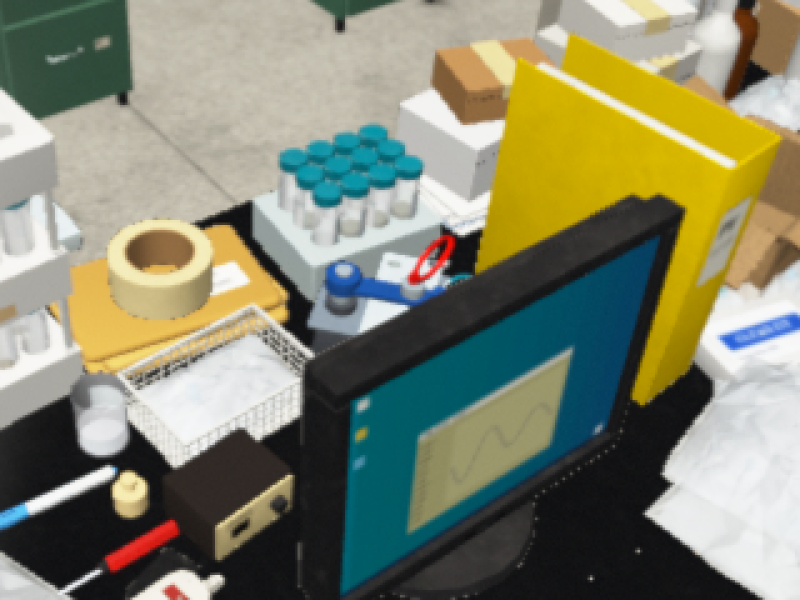

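View pics/top0c.png

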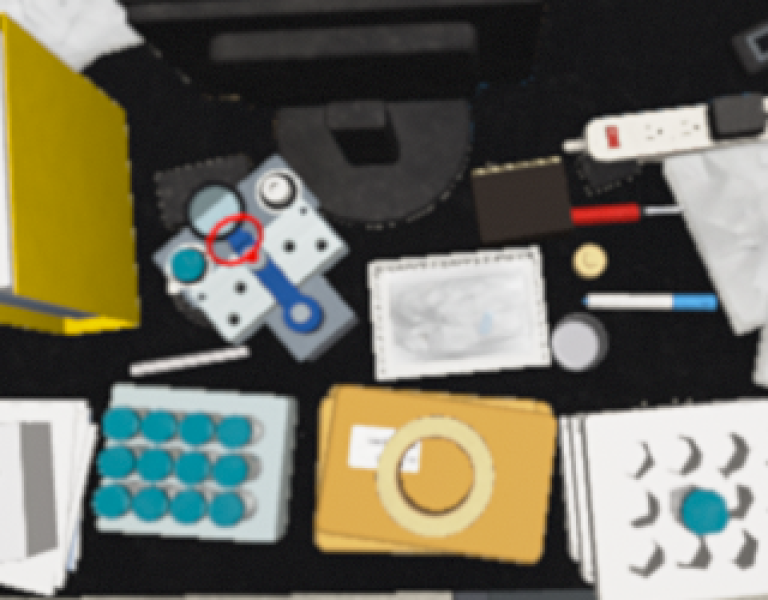

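The pictures show the arm pointing up-left, with the hub at top pixel (245,281), the ring at (218,250) and the lens at (210,238). The teal cap is at (198,260), on the stand's +y side, and the bush is at (235,229). I'll fit the stand pose next.

```bash
cat >> h.py <<'E'
def ringpx(c,guess):
    r,g,b=[c['frame'][:,:,i].astype(int) for i in range(3)]
    m=((r>130)&(r-g>70)&(r-b>70)).astype(np.uint8)
    u,v=map(int,guess); w=np.zeros_like(m); w[v-25:v+25,u-25:u+25]=1; m*=w
    ys,xs=np.nonzero(m); pts=np.column_stack([xs,ys]).astype(np.float32)
    return pts
E
python3 - <<'E'
from h import *
from scipy.optimize import least_squares
from scipy.spatial import cKDTree
np.set_printoptions(precision=1,suppress=True)
s=eyes.camera('side');t=eyes.camera('top')
ps=ringpx(s,(393,203));pt=ringpx(t,(218,250));print(len(ps),len(pt),ps.mean(0),pt.mean(0))
# ring model
a=np.linspace(0,2*np.pi,80)
def ring(x,y,yaw,z=153,r=26):
    e=np.array([np.cos(yaw),np.sin(yaw),0]);n=np.array([-np.sin(yaw),np.cos(yaw),0])
    up=e*np.sin(np.radians(35))+np.array([0,0,np.cos(np.radians(35))])
    C=np.array([x,y,0])+87*e+[0,0,z]
    return C+r*(np.cos(a)[:,None]*n+np.sin(a)[:,None]*up)
def P(x,y,yaw,r,th,z): return [x+r*np.cos(yaw+th),y+r*np.sin(yaw+th),z]
def f(p,full=False):
    x,y,yaw=p[0],p[1],p[2]; out=[]
    for c,q in((s,ps),(t,pt)):
        d,_=cKDTree(proj(c,ring(x,y,yaw))).query(q); out.append(0.5*d/np.sqrt(len(q))*4)
    T=proj(t,[P(x,y,yaw,0,0,119),P(x,y,yaw,135,0,113),P(x,y,yaw,135,.4538,80),P(x,y,yaw,135,-.4538,88)])
    o=np.array([[245.4,280.8],[209.6,237.9],[197.9,260.4],[235.4,229.2]])
    S=proj(s,[P(x,y,yaw,0,0,117)])
    if full: print((T-o),S-[[220+345/2.5,100+277/2.5]],[k.mean() for k in out])
    return np.hstack(out+[(T-o).ravel()])
r=least_squares(f,[495,287,.76]);print(r.x,r.cost);f(r.x,True)
x,y,yaw=r.x;print('ring',P(x,y,yaw,87,0,153),'lens',P(x,y,yaw,135,0,111))
for c,q in((s,ps),(t,pt)): print(proj(c,[P(x,y,yaw,87,0,153)]),q.min(0),q.max(0))
np.save('pose.npy',r.x)
# obstacles height map from top: folder / rack
zt=t['range_z'];
for uv in[(175,280),(174,250),(150,200),(190,330),(222,345),(245,281),(230,95+150),(255,195),(300,180)]:
    d=zt[uv[1],uv[0]];o,dd=ray(t,uv);print(uv,o+dd*d)
R=cv2.Rodrigues(arm.sense()['ee_rot'])[0];print(R)
e=np.array([np.cos(yaw),np.sin(yaw),0]);
z=(e+[0,0,-1])/np.sqrt(2)
for sg in(1,-1):
    yy=sg*np.array([-np.sin(yaw),np.cos(yaw),0]);D=np.column_stack([np.cross(yy,z),yy,z]);rv=cv2.Rodrigues(R.T@D)[0].ravel();print(sg,np.degrees(rv),rv/(np.pi/2))
E
```

```text
128 189 [392.2 203.8] [217.7 250. ]
[491.6 289.9   0.7] 5.303662522080359
[[-0.4  0.2]
 [ 0.2 -0. ]
 [-0.3 -0.1]
 [-0.5 -0.8]] [[-1.1 -2.7]] [np.float64(0.14632284197163523), np.float64(0.14521536857787942)]
ring [np.float64(558.8490408237799), np.float64(345.0852529791969), 153] lens [np.float64(595.9602049099162), np.float64(375.5280107414606), 111]
[[392.4 203.8]] [383. 194.] [401. 213.]
[[218.3 250.4]] [206. 239.] [229. 260.]
(175, 280) [507.  486.9  19.2]
(174, 250) [586.3 495.6   9.2]
(150, 200) [679.8 505.4 157.4]
(190, 330) [382.6 412.7 126.4]
(222, 345) [348.1 340.2 123.6]
(245, 281) [491.4 289.8 120. ]
(230, 245) [581.9 332.   89.7]
(255, 195) [725.5 282.5  22.3]
(300, 180) [707.2 156.1 192.4]
[[-0.9  0.3 -0. ]
 [ 0.3  0.9 -0. ]
 [-0.  -0.  -1. ]]
1 [-22.7 -41.  -54.7] [-0.3 -0.5 -0.6]
-1 [-47.5  26.2 114.8] [-0.5  0.3  1.3]
```

```bash
cat >> h.py <<'E'
X,Y,YAW=np.load('pose.npy')
def tgt(th,depth,lift=0,off=0,pitch=45):
    """tip 'depth' mm beyond ring centre along the tool axis; arm angle th"""
    q=YAW+th;p=np.radians(pitch)
    e=np.array([np.cos(q),np.sin(q),0]);n=np.array([-np.sin(q),np.cos(q),0])
    z=np.cos(p)*e-np.sin(p)*np.array([0,0,1]);D=np.column_stack([np.cross(n,z),n,z])
    return np.array([X,Y,153+lift])+87*e+off*n+(depth-11)*z,D
def row(T,D,ref=None):
    st=arm.sense() ; p,R=(st['tcp_pos'],cv2.Rodrigues(st['ee_rot'])[0]) if ref is None else ref
    return np.round(R.T@(T-p)/500,4).tolist(),np.round(cv2.Rodrigues(R.T@D)[0].ravel()/(np.pi/2),4).tolist()
E
python3 - <<'E'
from h import *
print(X,Y,YAW)
T,D=tgt(0,-70)
print(T, row(np.array([400,330,340.]),D)); 
print(row(T,D,(np.array([400,330,340.]),D)))
E
```

```text
491.58505591765777 289.907754535094 0.6870045745476768
[514.56641544 308.75965472 210.27564928] ([-0.5502, -0.1708, -0.2662], [-0.2518, -0.456, -0.6077])
([0.0772, -0.1782, 0.2897], [0.0, 0.0, 0.0])
```

arm_command([
  [[0, 0, -0.125], [0, 0, 0], -1],
  [[-0.1, -0.03, -0.25], [0, 0, 0], -1],
  [[-0.55, -0.17, -0.266], [-0.252, -0.456, -0.608], -1],
  [[-0.55, -0.17, -0.266], [-0.252, -0.456, -0.608], -1],
  [[-0.55, -0.17, -0.266], [-0.252, -0.456, -0.608], -1],
  [[-0.55, -0.17, -0.266], [-0.252, -0.456, -0.608], -1],
  [[-0.55, -0.17, -0.266], [-0.252, -0.456, -0.608], -1],
  [[-0.55, -0.17, -0.266], [-0.252, -0.456, -0.608], -1],
])

```text
time_s: 2.5
tcp_pos: [400.5, 329.8, 340.6]
ee_rot: [-0.677, 2.37, 0.303]
ft_force: [0.3, 0.5, 1.3]
width: 0.003
grip_force: 0.0
```

Run:
```python
from h import *
T,D=tgt(0,-70)
st=arm.sense();print(st['tcp_pos'],st['joint_pos'],st['time_s'],row(np.array([400,330,340.]),D)); print(row(T,D))
```

```text
[400.48895911 329.83221382 340.5769613 ] [ 0.49093892 -0.34564305 -0.70374751  0.51626657  0.08380575 -0.03528716] 2.5 ([0.0013, 0.0008, 0.0005], [-0.0301, -0.053, -0.0719])
([0.0341, -0.1696, 0.303], [-0.0301, -0.053, -0.0719])
```

arm_command([
  [[0, 0, 0], [-0.03, -0.053, -0.072], -1],
  [[0.034, -0.17, 0.303], [-0.03, -0.053, -0.072], -1],
  [[0.034, -0.17, 0.303], [-0.03, -0.053, -0.072], -1],
  [[0.034, -0.17, 0.303], [-0.03, -0.053, -0.072], -1],
  [[0.034, -0.17, 0.303], [-0.03, -0.053, -0.072], -1],
  [[0.034, -0.17, 0.303], [-0.03, -0.053, -0.072], -1],
])

```text
time_s: 3.25
tcp_pos: [513.2, 308.8, 209.3]
ee_rot: [-0.799, 2.249, 0.333]
ft_force: [-0.4, 0.3, -0.1]
width: 0.002
grip_force: 0.0
```

Run:
```python
from h import *
st=arm.sense();print(st['tcp_pos'],st['joint_pos'])
for d in(-70,-25): print(row(*tgt(0,d)))
s=eyes.camera('side');t=eyes.camera('top')
a=cv2.resize(s['frame'][130:270,320:480,::-1],None,fx=2.5,fy=2.5,interpolation=3)
b=cv2.resize(t['frame'][200:340,160:320,::-1],None,fx=2.5,fy=2.5,interpolation=3)
cv2.imwrite('pics/pre.png',np.hstack([a,b]))
T,D=tgt(0,-70)
for c in(s,t): print(proj(c,[st['tcp_pos']+11*D[:,2]]))
```

```text
[513.2228674  308.8429887  209.25498662] [ 0.23751082 -0.0362977  -0.92473393 -0.04586654  0.31071482 -0.32570416]
([-0.0028, -0.0018, -0.0001], [0.0, -0.0032, -0.0029])
([-0.0033, -0.0018, 0.0899], [0.0, -0.0032, -0.0029])
[[374.23411069 184.00476246]]
[[227.21988506 264.8305308 ]]
```

View pics/pre.png

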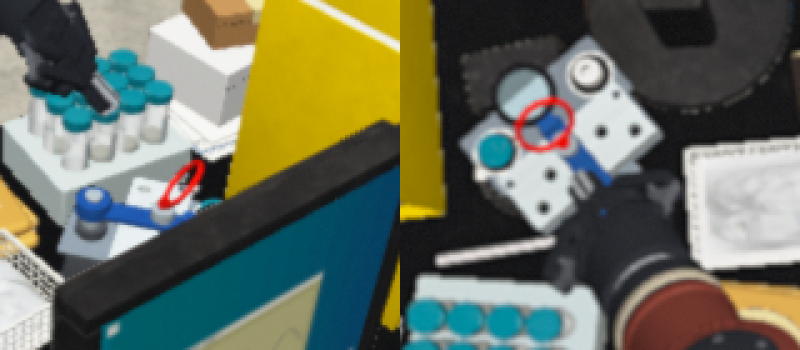

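The ring sits ahead of the shut fingertips in both views. The visible tip is at about side (366,174) and top (233,273), short of where I projected it, so I'll check that.

Run:
```python
from h import *
np.set_printoptions(precision=1,suppress=True)
st=arm.sense();R=cv2.Rodrigues(st['ee_rot'])[0];print(arm.tip_reach,st['tcp_pos'],st['qvel'],st['width'])
s=eyes.camera('side');t=eyes.camera('top')
X3=tri(s,(366,174),t,(233,273));print(X3,R.T@(X3-st['tcp_pos']))
for z in(11,0,-20,-40): print(z,proj(s,[st['tcp_pos']+z*R[:,2]]),proj(t,[st['tcp_pos']+z*R[:,2]]))
# depth points near tool axis
for c in(s,t):
    H,W=c['range_z'].shape;v,u=np.nonzero(c['range_z']>0)
    K=np.array([[c['fx'],0,c['cx']],[0,c['fy'],c['cy']],[0,0,1.]])
    n=cv2.undistortPoints(np.column_stack([u,v]).astype(float)[:,None],K,np.array(c['distortion'],float))[:,0]
    d=c['range_z'][v,u];C=np.column_stack([n*d[:,None],d]);W_=(C-c['t'])@np.array(c['R'])
    L=(W_-st['tcp_pos'])@R
    k=(abs(L[:,0])<25)&(abs(L[:,1])<30)&(L[:,2]>-80)&(L[:,2]<20)
    o=np.argsort(-L[k][:,2]);print(k.sum());print(np.column_stack([L[k][o],u[k][o],v[k][o]])[:25:2])
a=cv2.resize(s['frame'][130:230,310:410,::-1],None,fx=4,fy=4,interpolation=0)
b=cv2.resize(t['frame'][220:320,190:290,::-1],None,fx=4,fy=4,interpolation=0)
cv2.imwrite('pics/pre2.png',np.hstack([a,b]))
```

```text
11.0 [513.4 309.3 210.7] [ 0. -0.  0. -0. -0. -0.] -0.0019922891819918838
[500.1 298.4 224.8] [  2.4  -0.  -22.2]
11 [[374.5 183.5]] [[226.9 264.7]]
0 [[371.6 180.3]] [[228.3 267. ]]
-20 [[366.4 174.4]] [[231.1 271.3]]
-40 [[361.1 168.4]] [[234.  275.7]]
247
[[  0.4  -6.1 -26.4 364.  174. ]
 [  5.2  -7.9 -27.6 362.  175. ]
 [ -0.6  -4.7 -28.  364.  173. ]
 [ -8.7   0.8 -28.5 367.  170. ]
 [  1.8  -4.2 -29.1 363.  173. ]
 [ -9.4   2.7 -29.9 367.  169. ]
 [ -9.1  -5.9 -30.3 366.  171. ]
 [  8.9  -8.6 -30.4 360.  175. ]
 [-10.8   3.3 -31.8 367.  168. ]
 [-10.9  -6.  -32.5 366.  170. ]
 [ -1.  -11.9 -33.5 362.  173. ]
 [ -8.6  -5.6 -33.6 365.  170. ]
 [ -4.2 -10.8 -33.9 363.  172. ]]
297
[[-11.9   2.1 -27.4 228.  270. ]
 [-11.1  -2.3 -28.2 230.  269. ]
 [-11.3   0.4 -29.  229.  270. ]
 [-11.1   6.1 -29.7 227.  272. ]
 [-11.   -4.  -30.5 231.  269. ]
 [-12.2   3.1 -30.9 228.  271. ]
 [ -7.   10.  -31.9 227.  275. ]
 [ -7.6  -8.6 -32.3 234.  269. ]
 [ -6.9 -13.  -33.1 236.  268. ]
 [-11.3  -5.8 -33.4 232.  269. ]
 [-11.2  -3.  -33.7 231.  270. ]
 [ -7.5   8.2 -35.2 228.  275. ]
 [-11.7   2.5 -35.5 229.  272. ]]
```

View pics/pre2.png

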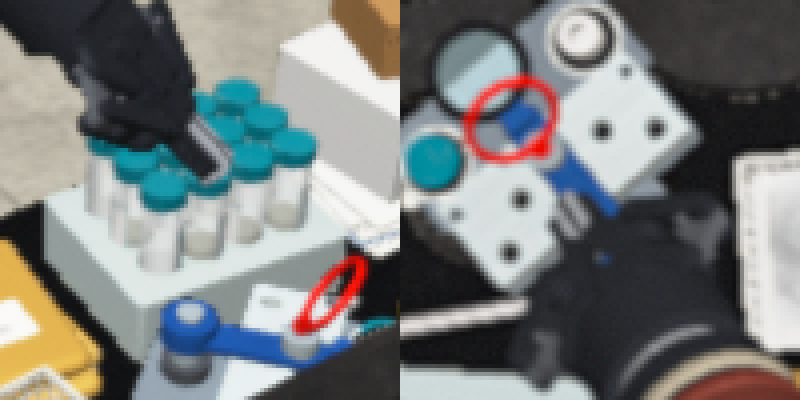

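Depth from both cameras puts the real fingertips about 35 mm behind the nominal point, on the tool axis. I'll go by the measured tip, advance part of the way and check again.

arm_command([
  [[0, 0, 0.08], [0, 0, 0], -1],
  [[0, 0, 0.15], [0, 0, 0], -1],
  [[0, 0, 0.15], [0, 0, 0], -1],
  [[0, 0, 0.15], [0, 0, 0], -1],
  [[0, 0, 0.15], [0, 0, 0], -1],
])

```text
time_s: 4.08
tcp_pos: [554.3, 342.2, 157.3]
ee_rot: [-0.798, 2.247, 0.332]
ft_force: [0.5, -0.3, 0.2]
width: 0.001
grip_force: 0.0
```

```bash
cat >> h.py <<'E'
def toolcloud(c,st,zr=(-90,20),w=45):
    R=cv2.Rodrigues(st['ee_rot'])[0]
    v,u=np.nonzero(c['range_z']>0)
    K=np.array([[c['fx'],0,c['cx']],[0,c['fy'],c['cy']],[0,0,1.]])
    n=cv2.undistortPoints(np.column_stack([u,v]).astype(float)[:,None],K,np.array(c['distortion'],float))[:,0]
    d=c['range_z'][v,u];C=np.column_stack([n*d[:,None],d]);W_=(C-c['t'])@np.array(c['R'])
    L=(W_-st['tcp_pos'])@R
    k=(abs(L[:,0])<w)&(abs(L[:,1])<w)&(L[:,2]>zr[0])&(L[:,2]<zr[1])
    return L[k]
E
python3 - <<'E'
from h import *
np.set_printoptions(precision=1,suppress=True)
st=arm.sense();print(st['tcp_pos'],st['ft_force'],st['width'])
s=eyes.camera('side');t=eyes.camera('top')
for c in(s,t):
    L=toolcloud(c,st)
    for z in range(-90,20,8):
        q=L[(L[:,2]>=z)&(L[:,2]<z+8)]
        if len(q): print(z,len(q),q.min(0)[:2],q.max(0)[:2])
a=cv2.resize(s['frame'][150:250,340:440,::-1],None,fx=4,fy=4,interpolation=0)
b=cv2.resize(t['frame'][220:320,190:290,::-1],None,fx=4,fy=4,interpolation=0)
cv2.imwrite('pics/pre3.png',np.hstack([a,b]))
print(row(*tgt(0,10)),row(*tgt(0,50)))
R=cv2.Rodrigues(st['ee_rot'])[0]
for z in(11,-24): print(z,proj(s,[st['tcp_pos']+z*R[:,2]]),proj(t,[st['tcp_pos']+z*R[:,2]]))
E
```

```text
[554.3 342.2 157.3] [ 0.5 -0.3  0.2] 0.0008675913008503604
-90 63 [-14.7 -44.4] [13.5 41.2]
-82 79 [-13.9 -37. ] [12.2 36.1]
-74 31 [-14.3 -30.5] [ 9.7 29.6]
-66 31 [-12.3 -15.2] [ 7.7 13.2]
-58 32 [-10.9 -16.2] [ 6.5 13.8]
-50 34 [-12.9 -17.9] [7.  8.5]
-42 33 [-11.4 -16.5] [7.1 7.1]
-34 19 [-11.7 -10.5] [8.7 6. ]
-10 3 [-32.1 -13.1] [-26.7   6.7]
-2 73 [-30.6 -29. ] [19.9 29.2]
6 52 [-11.2 -27.2] [41.2 27.3]
14 18 [ 23.  -14.6] [44.3  2.6]
-90 62 [-16.4 -42.4] [ 8.6 44.8]
-82 117 [-15.  -37.6] [ 8.  36.9]
-74 62 [-14.4 -32.4] [ 4.8 32.3]
-66 27 [-13.4 -13.8] [ 9.6 17.2]
-58 22 [-13.9 -14.4] [-2.1 12.8]
-50 24 [-11.8 -14.2] [-5.1 12.2]
-42 27 [-13.  -14.2] [-5.2 13.2]
-34 14 [-13.1 -10.9] [-5.2 12.3]
-26 2 [-10.7  -7.1] [-6.2  3.7]
-10 1 [-27.5   5.3] [-27.5   5.3]
-2 82 [-31.  -27.8] [ 9.2 27.5]
6 59 [-28.9 -28. ] [20.6 27.7]
14 3 [ 15.  -10.6] [37.3 15.5]
([-0.0018, -0.001, 0.0112], [-0.0005, -0.002, -0.0025]) ([-0.0021, -0.001, 0.0912], [-0.0005, -0.002, -0.0025])
11 [[393.2 205. ]] [[217.8 250. ]]
-24 [[384.5 195.1]] [[222.  256.7]]
```

View pics/pre3.png

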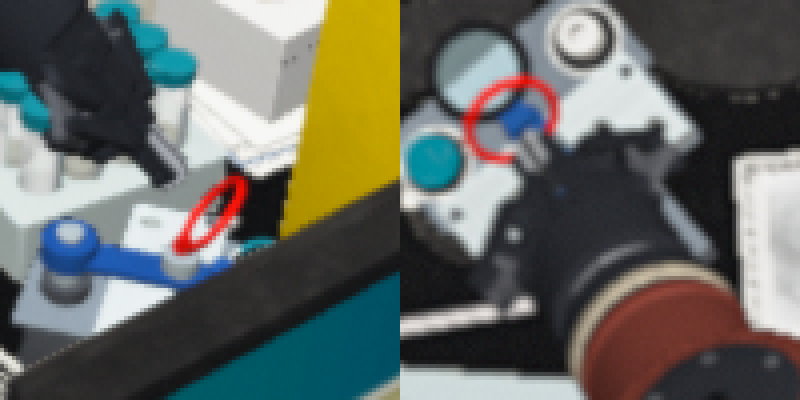

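The tip is short of the ring and on its axis: the tip is at side (382,195) and the ring at (393,203). I'll go through by 46 mm.

arm_command([
  [[0, 0, 0.03], [0, 0, 0], -1],
  [[0, 0, 0.06], [0, 0, 0], -1],
  [[0, 0, 0.092], [0, 0, 0], -1],
  [[0, 0, 0.092], [0, 0, 0], -1],
  [[0, 0, 0.092], [0, 0, 0], -1],
])

```text
time_s: 4.8
tcp_pos: [579.1, 362.6, 123.5]
ee_rot: [-0.799, 2.248, 0.332]
ft_force: [0.3, 0.5, 0.9]
width: -0.005
grip_force: 0.0
```

Run:
```python
from h import *
np.set_printoptions(precision=1,suppress=True)
st=arm.sense();print(st['tcp_pos'],st['ft_force'],st['width'])
s=eyes.camera('side');t=eyes.camera('top')
for c,g in((s,(393,203)),(t,(218,250))):
    q=ringpx(c,g);print(len(q),q.min(0),q.max(0))
a=cv2.resize(s['frame'][150:250,340:440,::-1],None,fx=4,fy=4,interpolation=0)
b=cv2.resize(t['frame'][220:320,190:290,::-1],None,fx=4,fy=4,interpolation=0)
cv2.imwrite('pics/in.png',np.hstack([a,b]))
R=cv2.Rodrigues(st['ee_rot'])[0]
up=lambda h:np.round(R.T@np.array([0,0,h])/500,4)
print(up(10),up(20), row(*tgt(0,55)))
```

```text
[579.1 362.6 123.5] [0.3 0.5 0.9] -0.004594630927169419
102 [383. 194.] [401. 213.]
111 [206. 238.] [228. 259.]
[-0.  0. -0.] [-0.  0. -0.] ([-0.0033, -0.0012, 0.0086], [-0.0003, -0.0025, -0.0027])
```

View pics/in.png

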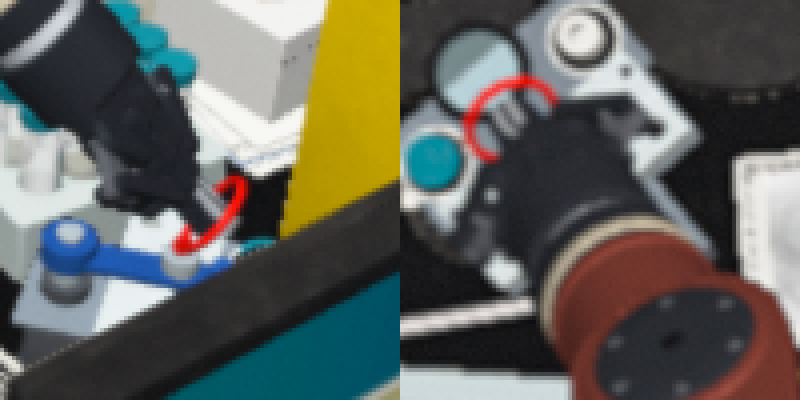

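The finger is through the ring with no contact force. Now I'll lift vertically.

arm_command([
  [[-0.007, 0, -0.007], [0, 0, 0], -1],
  [[-0.014, 0, -0.014], [0, 0, 0], -1],
  [[-0.021, 0, -0.021], [0, 0, 0], -1],
  [[-0.028, 0, -0.028], [0, 0, 0], -1],
  [[-0.028, 0, -0.028], [0, 0, 0], -1],
])

```text
time_s: 5.52
tcp_pos: [579.1, 362.7, 142.9]
ee_rot: [-0.799, 2.249, 0.332]
ft_force: [-1.4, -0.5, -0.7]
width: -0.001
grip_force: 0.6
```

```bash
cat >> h.py <<'E'
def ringfit(s,t,p0=(0,0),pix=((393,203),(218,250))):
    from scipy.optimize import least_squares
    from scipy.spatial import cKDTree
    a=np.linspace(0,2*np.pi,120)
    Q=[ringpx(s,pix[0]),ringpx(t,pix[1])]
    def f(p):
        q=YAW+p[0];e=np.array([np.cos(q),np.sin(q),0]);n=np.array([-np.sin(q),np.cos(q),0])
        up=e*np.sin(np.radians(35))+np.array([0,0,np.cos(np.radians(35))])
        C=np.array([X,Y,153+p[1]*10])+87*e
        M=C+26*(np.cos(a)[:,None]*n+np.sin(a)[:,None]*up)
        return np.hstack([cKDTree(proj(c,M)).query(k)[0]/np.sqrt(len(k)) for c,k in zip((s,t),Q)])
    r=least_squares(f,[p0[0],p0[1]/10],diff_step=1e-3,x_scale=[.1,1]);return r.x[0],r.x[1]*10,r.cost,[len(k) for k in Q]
E
python3 - <<'E'
from h import *
st=arm.sense();print(st['tcp_pos'],st['ft_force'])
s=eyes.camera('side');t=eyes.camera('top');print(min((ringfit(s,t,(0,h)) for h in(0,8,16)),key=lambda r:r[2]))
E
```

```text
[579.10505352 362.69329797 142.87570443] [-1.37813506 -0.53093461 -0.69538344]
(np.float64(-0.010168603324775826), np.float64(3.2031044731674783), np.float64(0.876058429419987), [104, 103])
```

arm_command([
  [[-0.007, 0, -0.007], [0, 0, 0], -1],
  [[-0.014, 0, -0.014], [0, 0, 0], -1],
  [[-0.021, 0, -0.021], [0, 0, 0], -1],
  [[-0.027, 0, -0.027], [0, 0, 0], -1],
  [[-0.027, 0, -0.027], [0, 0, 0], -1],
  [[-0.027, 0, -0.027], [0, 0, 0], -1],
])

```text
time_s: 6.38
tcp_pos: [578.5, 362.3, 161.0]
ee_rot: [-0.799, 2.251, 0.332]
ft_force: [-4.9, -4.0, -8.5]
width: 0.002
grip_force: 4.9
```

Run:
```python
from h import *
st=arm.sense();print(st['tcp_pos'],st['ft_force'],st['joint_pos'])
s=eyes.camera('side');t=eyes.camera('top');print(min((ringfit(s,t,(0,h)) for h in(0,8,16)),key=lambda r:r[2]))
a=cv2.resize(s['frame'][150:250,340:440,::-1],None,fx=4,fy=4,interpolation=0)
b=cv2.resize(t['frame'][220:320,190:290,::-1],None,fx=4,fy=4,interpolation=0)
cv2.imwrite('pics/lift.png',np.hstack([a,b]))
R=cv2.Rodrigues(st['ee_rot'])[0];P=np.array([X,Y,0]);p=st['tcp_pos']
for th in(.15,.3,.4,.4538,.5):
    Z=cv2.Rodrigues(np.array([0,0,th]))[0]
    print(th,row(P+Z@(p-P),Z@R))
```

```text
[578.53100286 362.30208728 160.99586192] [-4.85194272 -4.03387283 -8.54997872] [ 0.32282819  0.20647752 -0.82486463 -0.20507175  0.25282066 -0.26005821]
(np.float64(-0.00816132707689756), np.float64(19.27485053111331), np.float64(0.8785649279643606), [106, 105])
0.15 ([0.0021, 0.0339, -0.002], [-0.0671, 0.0003, -0.068])
0.3 ([0.0078, 0.0668, -0.0075], [-0.1341, 0.0006, -0.136])
0.4 ([0.0135, 0.088, -0.0131], [-0.1788, 0.0009, -0.1813])
0.4538 ([0.0172, 0.099, -0.0166], [-0.2029, 0.001, -0.2057])
0.5 ([0.0207, 0.1082, -0.0201], [-0.2235, 0.0011, -0.2267])
```

View pics/lift.png

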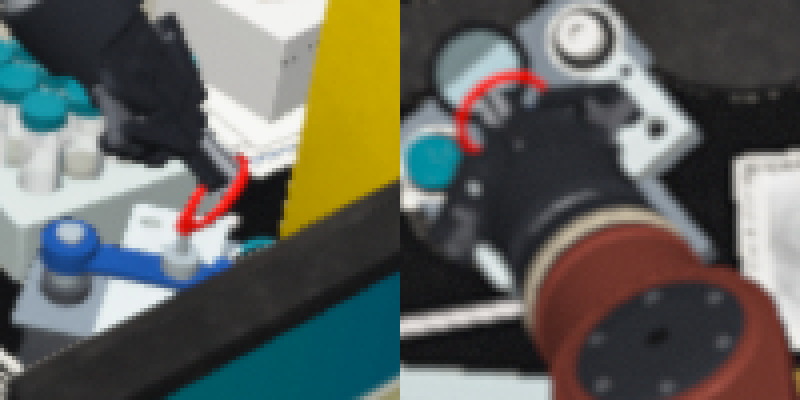

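The pin is lifted about 19 mm (side picture: steel pin visible at the ring foot (386,206)) and the spring load is 8.5 N. Next I'll swing about the pivot.

arm_command([
  [[0.001, 0.017, -0.001], [-0.034, 0, -0.034], -1],
  [[0.002, 0.034, -0.002], [-0.067, 0, -0.068], -1],
  [[0.0045, 0.05, -0.0045], [-0.1, 0, -0.102], -1],
  [[0.008, 0.067, -0.0075], [-0.134, 0.001, -0.136], -1],
  [[0.0135, 0.088, -0.013], [-0.179, 0.001, -0.181], -1],
  [[0.0172, 0.099, -0.0166], [-0.203, 0.001, -0.206], -1],
  [[0.0172, 0.099, -0.0166], [-0.203, 0.001, -0.206], -1],
  [[0.0172, 0.099, -0.0166], [-0.203, 0.001, -0.206], -1],
])

```text
time_s: 7.48
tcp_pos: [539.4, 392.5, 161.3]
ee_rot: [-1.308, 2.051, 0.538]
ft_force: [-2.0, -6.3, -8.2]
width: -0.003
grip_force: 5.3
```

Run:
```python
from h import *
st=arm.sense();print(st['tcp_pos'],st['ft_force'],st['joint_pos'])
s=eyes.camera('side');t=eyes.camera('top')
e=lambda th,h:np.array([X+87*np.cos(YAW+th),Y+87*np.sin(YAW+th),153+h])
pix=[proj(c,[e(.45,18)])[0] for c in(s,t)];print(pix)
print(min((ringfit(s,t,(a,h),pix) for h in(0,12,18) for a in(.35,.45)),key=lambda r:r[2]))
print([(q['uv'],q['p']) for q in mark_of('lens_centre',t)[:1]],proj(t,[[X+135*np.cos(YAW+.4538),Y+135*np.sin(YAW+.4538),113]]))
R=cv2.Rodrigues(st['ee_rot'])[0];print(np.arctan2(R[1,2],R[0,2])-YAW, st['tcp_pos']-[X,Y,0]@np.eye(3), np.arctan2(st['tcp_pos'][1]-Y,st['tcp_pos'][0]-X)-YAW)
```

```text
[539.39919061 392.51802453 161.28938466] [-2.034744   -6.26655991 -8.21920353] [ 0.21634443  0.25617263 -0.69490981  0.08203862  0.59291795 -0.75137022]
[array([392.49671181, 188.29437193]), array([205.43032274, 263.08790557])]
(np.float64(0.43818271620577603), np.float64(18.513077217129155), np.float64(1.1294454994614265), [116, 104])
[([190.8, 256.8], 0.93)] [[193.63202982 258.35278139]]
0.450209043062905 [ 47.81413469 102.61027    161.28938466] 0.4477302021625288
```

arm_command([
  [[0.008, 0, 0.008], [0, 0, 0], -1],
  [[0.016, 0, 0.016], [0, 0, 0], -1],
  [[0.024, 0, 0.024], [0, 0, 0], -1],
  [[0.032, 0, 0.032], [0, 0, 0], -1],
  [[0.04, 0, 0.04], [0, 0, 0], -1],
  [[0.04, 0, 0.04], [0, 0, 0], -1],
  [[0.04, 0, 0.04], [0, 0, 0], -1],
])

```text
time_s: 8.5
tcp_pos: [539.4, 393.8, 134.3]
ee_rot: [-1.309, 2.047, 0.54]
ft_force: [-0.9, 0.5, 0.8]
width: -0.001
grip_force: 0.0
```

```bash
cat > chk.py <<'E'
from h import *
st=arm.sense();print(st['tcp_pos'],st['ft_force'])
s=eyes.camera('side');t=eyes.camera('top')
e=lambda th,h:np.array([X+87*np.cos(YAW+th),Y+87*np.sin(YAW+th),153+h])
pix=[proj(c,[e(.45,5)])[0] for c in(s,t)]
print(min((ringfit(s,t,(a,h),pix) for h in(0,12,18) for a in(.35,.45)),key=lambda r:r[2]))
a=cv2.resize(s['frame'][150:250,340:440,::-1],None,fx=4,fy=4,interpolation=0)
b=cv2.resize(t['frame'][220:320,170:270,::-1],None,fx=4,fy=4,interpolation=0)
cv2.imwrite('pics/low.png',np.hstack([a,b]))
E
python3 chk.py
```

```text
[539.35409568 393.76302128 134.27563031] [-0.90971537  0.54354321  0.7570789 ]
(np.float64(0.4364071078814624), np.float64(1.8448345915429274), np.float64(1.0123630697868236), [119, 97])
```

View pics/low.png

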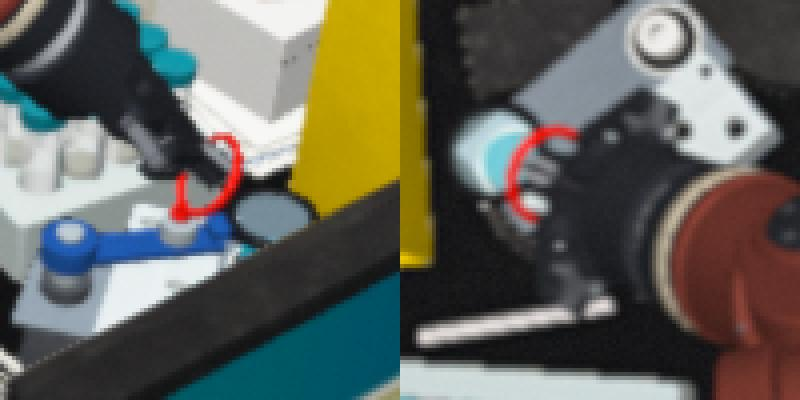

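The pin has dropped: the ring height fits about 2 mm, where resting on the plate would read 12 mm, and there is no load. The lens stands over the cap. Now I'll withdraw along the finger axis.

arm_command([
  [[0.008, 0, 0.008], [0, 0, 0], -1],
  [[0.008, 0, 0.008], [0, 0, 0], -1],
  [[0.008, 0, -0.03], [0, 0, 0], -1],
  [[0.008, 0, -0.08], [0, 0, 0], -1],
  [[0.008, 0, -0.15], [0, 0, 0], -1],
  [[0.008, 0, -0.25], [0, 0, 0], -1],
  [[0.008, 0, -0.25], [0, 0, 0], -1],
  [[0.008, 0, -0.25], [0, 0, 0], -1],
])

```text
time_s: 9.6
tcp_pos: [501.2, 311.0, 219.5]
ee_rot: [-1.309, 2.048, 0.54]
ft_force: [-0.6, 0.3, 0.9]
width: 0.001
grip_force: 0.0
```

```bash
python3 chk.py
python3 - <<'E'
from h import *
t=eyes.camera('top')
for k,z in(('lens_centre',113),('cap',68),('bush',68),('kraft_tape',0)):
    print(k,[(q['uv'],round(q['p'],2),at_z(t,q['uv'],z)) for q in mark_of(k,t)[:2]])
print(X+135*np.cos(YAW+.4538),Y+135*np.sin(YAW+.4538))
E
```

```text
[501.20426003 310.97324947 219.51713489] [-0.58111794  0.31613462  0.87473086]
(np.float64(0.4387171189458948), np.float64(1.9897084880485987), np.float64(1.1091686590669614), [142, 186])
lens_centre [([189.7, 258.8], 0.86, array([547.00453858, 421.91344402, 113.        ]))]
cap []
bush [([238.8, 232.1], 0.42, array([617.66064983, 315.22098326,  68.        ]))]
kraft_tape [([307.6, 348.0], 0.66, array([330.0774991 , 152.07511739,   0.        ]))]
547.8616021588406 412.6185949004179
```

View pics/low.png

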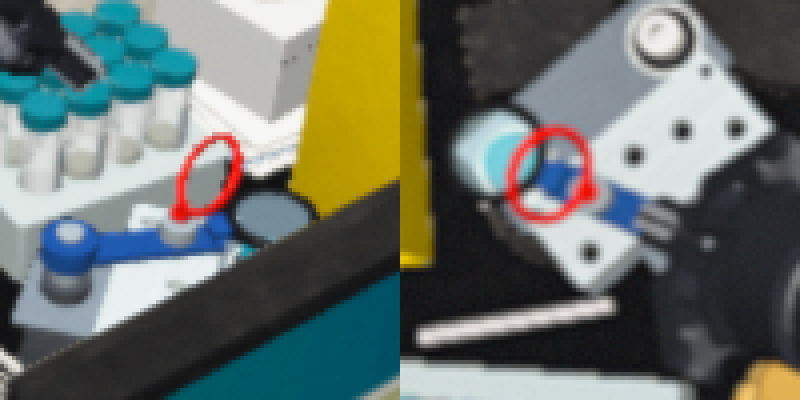

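The hand is clear. In the top picture the pin foot at about (217,268) sits in the hole next to the middle one, the lens is over the teal cap, and four holes are open. I'm handing in.

```bash
python3 -c "
from workcell import arm
print(arm.finish_job())"
```

```text
the job is handed in; nothing more can be done
None
```

I lifted the pin, swung the arm one hole to the teal cap's side and let the pin drop home there. The lens stands over the cap, the hand is clear and the job is handed in; no verdict came back, so the result rests on my camera checks and the force readings.

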